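# Finish the tin pyramid on the kitchen rack

## Robot

A 6-joint arm with a two-finger parallel gripper is mounted at the origin on the work surface. World frame = base frame: x ahead of the robot, y to its left, z up, the work surface at z = 0. Lengths are in m, angles in rad, forces in N, time in s.
With the tool pointing down it reaches from about 0.325 to 0.775 m from the base axis. Payload 5.5 kg.
Tool frame: the origin (TCP) lies at the very end of the fingers, on their centre line; the grasp point (between the pads) lies 19 mm behind it (manip.hold_point_z is the distance from the TCP to the grasp point, in m); z points along the fingers, y is the line along which they close (so a half turn about z gives the same grasp; the last joint's range is limited). The gripper opens to 88 mm and grips with 3 to 60 N. Pads are 20 mm wide; open, the fingers measure 115 mm over their backs; the gripper's body (75 mm by 178 mm) begins 61 mm behind the grasp point.
Start: joints at [1.266, 0.091, 1.231, -0, 1.82, -0.057], TCP at [0.147, 0.582, 0.223] pointing down, gripper open.
Joint ranges: [-2.87, 2.87], [-0.86, 2.18], [0.17, 2.46], [-1.51, 4.65], [0.06, 2.69], [-2.65, 2.65]. Speed limits (rad/s): [2.57, 2.57, 3.01, 3.14, 3.14, 3.14].

## Interface

Orientations are given as a 3x3 rotation matrix whose columns are the frame's x, y, z axes.
In Python, from station import manip, imaging gives the robot as it stands. The module is installed in compiled form; this text tells all that it offers.
- The arm moves only by the tool drive_tool, never from a script. Its argument "series" is a list of rows, each a list of 3 entries, a list of its own where there are three numbers: the gripper's target within -1 to 1 (fully open at 1, half-way at 0, shut at -1), then the shift along the tool's x, y, z in mm, then the turn about the tool's z in rad. A call has 1 to 10 rows; each row is the pose to reach, as a shift and turn from the pose commanded when the call began, along the tool's axes at that moment; what a row does not reach only later rows make up. A row lasts 1/12 s, in which the tool goes at most 41.7 mm and 7.16 degrees, less where a joint would pass 70% of its speed; a pose out of reach is approached as far as the arm can. A call with a gripper value outside its range is refused whole. The fingers move at their own pace and stop on an object; "force" is the grip in N (left out, the last holds). Time passes only in rows, so rows that repeat a pose let the fingers close. It gives the time, the measured TCP pose, the force, the opening and the grip force at its end, in the units of the state.
- manip.read_state(): the state, without advancing time (a new reading comes with each control period).
- imaging.get_image(name): name is "side" or "top" or "wrist"; returns a dict with "pixels" (480x640x3 uint8, blue, green, red), "range_z" (480x640 float32, m along the optical axis (not along the pixel's ray), 0 where there is no reading), "intrinsics" (3x3 intrinsics, pixels), "rvec" (rotation vector, rad) and "tvec" (3), from world to camera coordinates, as OpenCV has them; the wrist camera has in their place "mount" (4x4, takes a point from camera to tool coordinates, whose origin is the TCP and whose axes are the flange's). Camera axes: x right, y down, z forward; pixel columns grow to the right and rows downward; lengths in m; the calibration is good to about 2 mm. The wrist camera is an equidistant fisheye: a pixel r from the principal point sees the ray r / f radians off the axis. A picture is of the moment at which its call begins: read the wrist's pose just before it.
- manip.sign_off(): hands the job in; it is judged then, once.
The state is a dict: "t": time; "q": joint angles; "joint_vel": joint speeds; "effort": joint torques, N m; "tcp_pos": TCP position; "ee_rot": TCP orientation; "wrist_force": force on the tool from outside, world axes, zero at the start; "moment": the same for the moment, N m; "width": finger opening in m; "grip_force": force on a finger pad.
Only numpy, scipy, OpenCV 4.12 (cv2) and the standard library are available. Lean on these libraries where they do the work, as an engineer would, in place of code of your own. Each camera call takes 0.05 s, during which the arm holds its last target. There are 200 camera calls.

## Task

In this restaurant kitchen a pyramid of tins is half built on the rack: slide the orange stop in as far as it goes so that the three red tins of the bottom row sit tight together, then lay the red tin from the drainer in the free gap of the second row, beside the red tin already there, and last crown the pile with the yellow tin in the gap between those two. All tins lie on their sides, parallel, with their ends roughly in line; set each one down rather than dropping it, let go, and leave the green tin and everything else on the table where it is.

Things in the scene. Friction and masses are not known exactly. Their poses are not given: they have to be found in the camera images.
- rack: fixed aluminium plate 110 mm (own x) by 300 mm (own y, -162 to +138 mm), top 8 mm above its underside, 5 mm edge lips. Origin on the underside, mid x. Fixed blue cheek 50 mm high at the +y end, inner face at y = +120 mm; a 6 mm rib chocks base1 there; orange stop at the -y end. The bottom row of tins lies between them along y, tin axes along x. Position and yaw vary
- stop (a joint): how far the orange stop is pushed in towards the rack's +y, in m: 0 = fully out, 0.030 = fully in, at its end stop (its face is then at rack y = -79 mm and the row of three has 1 mm of play). Starts between 0 and 0.008. It slides with about 4 N of friction and stays where it is left
- stop_fin (a point): top centre of the upright fin of the orange stop, mid rack x, 64 mm above the table. Fin: 24 mm wide (rack x), 12 mm thick (rack y), free from 19 to 64 mm above the table; pinch it or push it to rack +y. Its centre is 36 mm behind (rack -y) the stop's pressing face, which is 70 mm wide, 10 mm thick, 46 mm high over the plate
- base1: bottom row, against the blue cheek: tin lying on its side, 66 mm in diameter, 64 mm long, flat steel ends, about 200 g, red label with a white band. Origin at its centre; own x = the tin's axis. Gripped from above across its two flat ends (64 mm), its round sides stay free
- base2: bottom row, beside base1: tin lying on its side, 66 mm in diameter, 64 mm long, flat steel ends, about 200 g, red label with a white band. Origin at its centre; own x = the tin's axis. Gripped from above across its two flat ends (64 mm), its round sides stay free
- base3: bottom row, next to the stop, at first 6 to 16 mm apart from base2; the stop rolls it along: tin lying on its side, 66 mm in diameter, 64 mm long, flat steel ends, about 200 g, red label with a white band. Origin at its centre; own x = the tin's axis. Gripped from above across its two flat ends (64 mm), its round sides stay free
- seated: the tin already saddled on base1 and base2, its centre 57 mm higher than theirs: tin lying on its side, 66 mm in diameter, 64 mm long, flat steel ends, about 200 g, red label with a white band. Origin at its centre; own x = the tin's axis. Gripped from above across its two flat ends (64 mm), its round sides stay free
- red_tin: the tin to lay on base2 and base3, at first on the drainer: tin lying on its side, 66 mm in diameter, 64 mm long, flat steel ends, about 200 g, red label with a white band. Origin at its centre; own x = the tin's axis. Gripped from above across its two flat ends (64 mm), its round sides stay free
- yellow_tin: the tin to lay on top, on seated and red_tin, at first on the drainer: tin lying on its side, 66 mm in diameter, 64 mm long, flat steel ends, about 200 g, yellow label with a white band. Origin at its centre; own x = the tin's axis. Gripped from above across its two flat ends (64 mm), its round sides stay free
- green_tin: bystander on the drainer, to be left: tin lying on its side, 66 mm in diameter, 64 mm long, flat steel ends, about 200 g, green label with a white band. Origin at its centre; own x = the tin's axis. Gripped from above across its two flat ends (64 mm), its round sides stay free
- drainer: fixed steel plate 130 mm (own x) by 270 mm (own y) by 6 mm; three furrows at y = -85, 0, +85 mm, each between two 8 mm rods along x that keep a tin from rolling. Red, yellow and green tins lie in them in any order, axes along x. Origin mid underside. Position and yaw vary; rack and drainer may change sides
- oil: bystander: green bottle, 68 mm in diameter, 210 mm tall, origin under its foot
- bowl: bystander: steel bowl, 130 mm across, 55 mm high, origin under its foot
- jar: bystander: amber jar, 72 mm in diameter, 100 mm tall, origin under its foot
- mug: bystander: white mug, 80 mm in diameter, 90 mm tall, origin under its foot
- spoon: bystander: wooden spoon, 240 mm long, lying flat on the table, origin under its middle
- mill: bystander: dark wooden pepper mill, 56 mm in diameter, 165 mm tall, origin under its foot
There are look-alikes about, which are no part of the job. What is shaped like the red_tin but purple is not meant.

How it is judged:
By the outcome, as a careful person would: the job done as asked, in the order asked, and still so for the second after the job is handed in, with the robot touching nothing.
It also fails if it takes over 61 s, if anything falls off the work surface, if the arm or the gripper's body presses on something with over 40 N, if the wrist force passes 120 N, or if a joint passes its speed limit or range.

## Working session

There is one attempt and no reset: what is moved stays moved. The work goes in short steps, Python scripts to look and compute and a tool call to move; the robot and the scene stay as the last step left them, time stands still between calls to the robot, and variables do not carry over. Pictures are saved under pics/ and viewed, at most 10 in all, crops included, and the job is handed in when it is done.

Besides the shell and the picture viewer there is one more tool, called after ">>>" as name(argument=value, ...), one argument or row to a line, values as JSON. drive_tool: Moves the arm, as the interface text tells. Its arguments: {"type":"object","properties":{"series":{"type":"array"},"force":{"type":"number"}},"required":["series"]}

```bash
mkdir -p pics
cat > h.py <<'E'
import numpy as np, cv2
from station import manip, imaging
def grab(n):
    s=manip.read_state(); d=imaging.get_image(n); d['s']=s; np.save(f'pics/{n}.npy',d,allow_pickle=True); return d
def load(n): return np.load(f'pics/{n}.npy',allow_pickle=True).item()
def cloud(d):
    K=d['intrinsics']; R=cv2.Rodrigues(np.array(d['rvec'],float))[0]; t=np.array(d['tvec'],float).ravel()
    z=d['range_z']; v,u=np.indices(z.shape)
    P=np.stack([(u-K[0,2])/K[0,0]*z,(v-K[1,2])/K[1,1]*z,z],-1)
    W=(P-t)@R; W[z<=0]=np.nan; return W
E
python3 - <<'E'
from h import *
for n in('side','top'):
    d=grab(n); cv2.imwrite(f'pics/{n}0.png',d['pixels'])
print(manip.read_state())
E
```

```text
{'t': 0.1, 'q': array([ 1.26627991e+00,  9.17828958e-02,  1.23175189e+00,  8.35867396e-06,
        1.81977763e+00, -5.67012969e-02]), 'joint_vel': array([ 1.16200949e-04, -4.70515205e-04, -4.05010962e-03,  2.00997757e-04,
       -4.10392287e-05, -1.01066612e-03]), 'effort': array([ 1.91711850e-03, -4.47859848e+01, -4.07568491e+01,  7.00527197e-02,
        2.85028643e-02, -1.17051845e-04]), 'tcp_pos': array([0.14709482, 0.58142623, 0.22162801]), 'ee_rot': array([[-9.69451132e-01,  2.45283975e-01, -5.23366097e-04],
       [ 2.45284511e-01,  9.69449754e-01, -1.63820531e-03],
       [ 1.05551623e-04, -1.71653359e-03, -9.99998521e-01]]), 'wrist_force': array([ 0.05087158, -1.04841124, -0.40007787]), 'moment': array([-0.00050572, -0.02237057,  0.00898824]), 'grip_force': 0.0, 'width': 0.088024300722337}
```

View pics/top0.png

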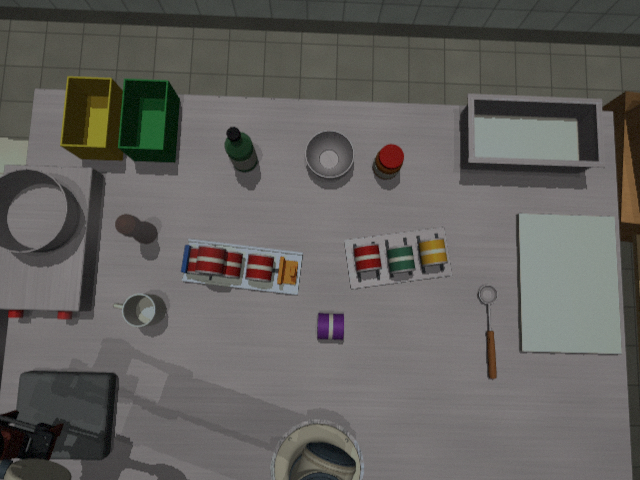

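View pics/side0.png

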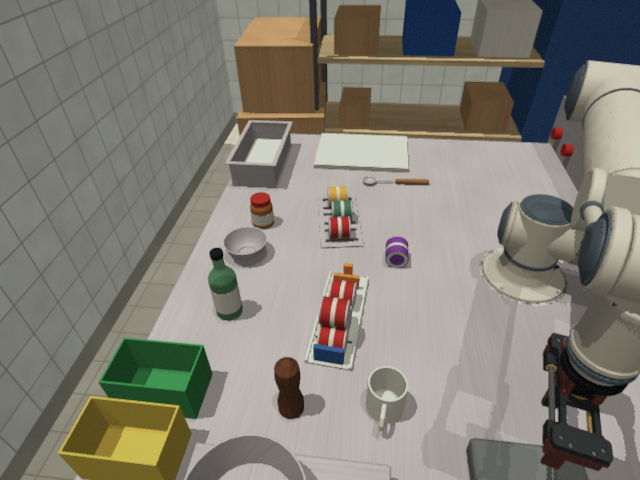

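The top picture shows the rack with the blue cheek at (185,258) and the orange stop at (290,270). The seated tin is at (211,261), and the base tins visible beside it are at about (234,263) and (260,267). On the drainer are red (367,257), green (401,258) and yellow (432,250). The candidates for red_tin are the red tin at (367,257) and the purple one at (330,327); the one on the drainer is red, so it fits.

Run:
```python
from h import *
out=[]
d=load('top'); W=cloud(d); im=d['pixels']
a=cv2.resize(im[225:305,175:315],None,fx=4,fy=4,interpolation=cv2.INTER_CUBIC)
b=cv2.resize(im[225:305,335:475],None,fx=4,fy=4,interpolation=cv2.INTER_CUBIC)
cv2.imwrite('pics/crop1.png',np.vstack([a,b])*1)
for n in('top','side'):
    d=load(n); W=cloud(d); hsv=cv2.cvtColor(d['pixels'],cv2.COLOR_BGR2HSV); H,S,V=hsv[...,0].astype(int),hsv[...,1],hsv[...,2]
    X,Y,Z=W[...,0],W[...,1],W[...,2]
    ok=(X>.3)&(X<.75)&(abs(Y)<.5)&(Z>.004)&(S>110)&(V>40)
    for c,m in dict(red=(H<7)|(H>172),orange=(H>8)&(H<19),yellow=(H>19)&(H<33),green=(H>40)&(H<90),blue=(H>100)&(H<125)).items():
        k,l,st,_=cv2.connectedComponentsWithStats((ok&m).astype(np.uint8))
        for i in range(1,k):
            if st[i,4]<25: continue
            P=W[l==i]; hi=P[P[:,2]>P[:,2].max()-.006]
            print(n,c,st[i],'min',P.min(0).round(3),'max',P.max(0).round(3),'top',np.median(hi,0).round(3), len(hi))
    for nm,(y0,y1) in dict(rack=(0,.5),drainer=(-.4,-.0)).items():
        m=(Z>.003)&(Z<.0105)&(X>.35)&(X<.65)&(Y>y0)&(Y<y1)
        P=W[m][:,:2].astype(np.float32); print(n,nm,len(P),cv2.minAreaRect(P*1000))
```

```text
top red [354 245  25  12 209] min [ 0.527 -0.139  0.043] max [ 0.557 -0.077  0.075] top [ 0.541 -0.11   0.071] 64
top red [190 247  52  16 447] min [0.501 0.208 0.033] max [0.53  0.336 0.136] top [0.516 0.272 0.131] 32
top red [248 255  26  12 208] min [0.495 0.128 0.043] max [0.52  0.189 0.078] top [0.508 0.16  0.074] 50
top red [356 258  25  12 215] min [ 0.494 -0.144  0.042] max [ 0.523 -0.083  0.074] top [ 0.509 -0.114  0.071] 75
top red [187 261  36  12 305] min [0.471 0.244 0.044] max [0.497 0.341 0.135] top [0.485 0.276 0.13 ] 62
top red [223 266  18  10 139] min [0.468 0.209 0.04 ] max [0.49  0.247 0.077] top [0.479 0.239 0.073] 41
top red [246 269  26  11 210] min [0.461 0.131 0.044] max [0.485 0.193 0.076] top [0.473 0.163 0.072] 88
top orange [382 168  15   6  48] min [ 0.743 -0.178  0.059] max [ 0.75  -0.142  0.091] top [ 0.747 -0.152  0.088] 4
top orange [277 257  21  27 421] min [0.452 0.067 0.006] max [0.518 0.116 0.066] top [0.48  0.077 0.062] 40
top orange [487 331   8  20 132] min [ 0.3   -0.447  0.009] max [ 0.348 -0.428  0.027] top [ 0.324 -0.437  0.022] 12
top ye
[... 1483 characters left out ...]
28
side orange [ 275  358   28   61 1096] min [0.55  0.447 0.005] max [0.599 0.496 0.166] top [0.577 0.468 0.163] 112
side yellow [329 187   8  14  90] min [ 0.547 -0.287  0.042] max [ 0.575 -0.242  0.071] top [ 0.562 -0.271  0.068] 34
side yellow [340 187   7  14  87] min [ 0.515 -0.289  0.042] max [ 0.538 -0.247  0.072] top [ 0.529 -0.276  0.069] 26
side blue [314 344  30  20 446] min [0.475 0.338 0.012] max [0.542 0.359 0.06 ] top [0.509 0.35  0.057] 131
side rack 1331 ((499.4518127441406, 252.18701171875), (298.44317626953125, 494.49310302734375), 0.029875610023736954)
side drainer 820 ((499.84637451171875, -186.91790771484375), (368.95660400390625, 295.6139831542969), 89.23539733886719)
```

View pics/crop1.png

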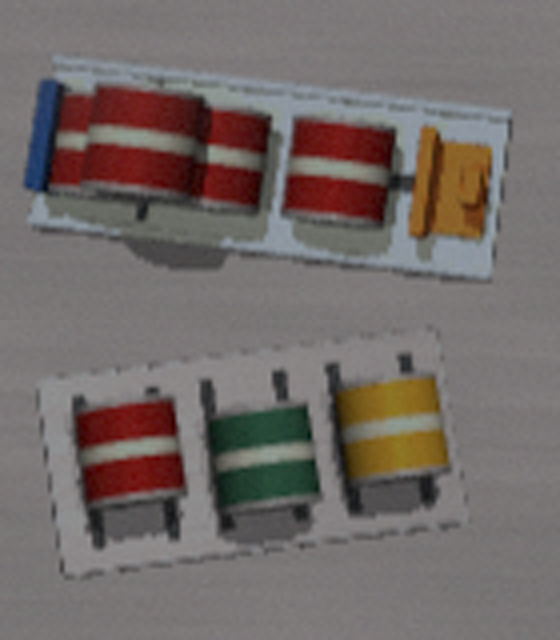

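The crop confirms it: the red tin lies in the left furrow, (130,450) in the crop, with green and yellow to its right. The rack's yaw is about -5.5° and the drainer's about +7°.

```bash
cat >> h.py <<'E'
ORG=np.array([.4946,.2208]); YAW=-.0957
def rack(x,y,org=None,yaw=None):
    o=ORG if org is None else org; a=YAW if yaw is None else yaw
    return o+np.array([x*np.cos(a)-y*np.sin(a), x*np.sin(a)+y*np.cos(a)])
def go(p,yaw):
    "shift (mm, tool axes) and turn to bring TCP to p, tool y along world angle yaw"
    s=manip.read_state(); R=s['ee_rot']; sh=R.T@(np.array(p)-s['tcp_pos'])*1000
    cur=np.arctan2(R[1,1],R[0,1]); dw=(yaw-cur+np.pi/2)%np.pi-np.pi/2
    print('t',round(s['t'],2),'pos',s['tcp_pos'].round(4),'shift',sh.round(1),'turn',round(-dw,3),'q6',round(s['q'][5],2),'tilt',(R[:,2]).round(4),'w',round(s['width'],4),'F',s['wrist_force'].round(1))
E
python3 -c "
from h import *
go([.4805,.0785,.2],YAW)"
```

```text
t 0.1 pos [0.1471 0.5814 0.2216] shift [-446.6 -405.7   22.3] turn 1.419 q6 -0.06 tilt [-5.0e-04 -1.6e-03 -1.0e+00] w 0.088 F [ 0.1 -1.  -0.4]
```

>>> drive_tool(
  series=[
    [0,[-45,-41,0],0.12],
    [0,[-89,-81,0],0.24],
    [0,[-134,-122,0],0.36],
    [0,[-178,-162,0],0.48],
    [0,[-223,-203,0],0.6],
    [0,[-268,-243,0],0.72],
    [0,[-312,-284,0],0.84],
    [0,[-357,-324,0],0.96],
    [0,[-401,-365,0],1.08],
    [0,[-446,-406,0],1.2],
  ],
  force=20,
)

```text
t: 0.93
tcp_pos: [0.3777, 0.2324, 0.2224]
ee_rot: [[-0.117, 0.993, -0.0], [0.993, 0.117, -0.0], [-0.0, -0.0, -1.0]]
wrist_force: [0.6, 0.7, 0.2]
width: 0.0437
grip_force: 0.0
```

```bash
python3 -c "
from h import *
go([.4805,.0785,.2],YAW)"
```

```text
t 0.93 pos [0.3777 0.2324 0.2224] shift [-164.9   84.1   22.4] turn 0.213 q6 0.36 tilt [-1.e-04 -0.e+00 -1.e+00] w 0.0437 F [0.6 0.7 0.2]
```

>>> drive_tool(
  series=[
    [0,[-33,17,0],0.11],
    [0,[-66,34,0],0.213],
    [0,[-99,50,5],0.213],
    [0,[-132,67,15],0.213],
    [0,[-165,84,22],0.213],
    [0,[-165,84,22],0.213],
    [0,[-165,84,22],0.213],
    [0,[-165,84,22],0.213],
  ],
)

```text
t: 1.6
tcp_pos: [0.4805, 0.0812, 0.2005]
ee_rot: [[0.09, 0.996, -0.001], [0.996, -0.09, 0.0], [0.0, -0.001, -1.0]]
wrist_force: [-0.4, 1.0, 1.3]
width: 0.044
grip_force: 0.0
```

```bash
python3 -c "
from h import *
go([.4805,.0785,.2],YAW)
d=grab('wrist'); cv2.imwrite('pics/w1.png',d['pixels']); print(d['mount'],d['intrinsics'])"
```

```text
t 1.6 pos [0.4805 0.0812 0.2005] shift [-2.7  0.2  0.5] turn 0.005 q6 0.19 tilt [-9.e-04  5.e-04 -1.e+00] w 0.044 F [-0.4  1.   1.3]
[[ 7.89236250e-04 -9.68103637e-01 -2.50548848e-01  6.81389655e-02]
 [ 9.99999577e-01  6.45560158e-04  6.55627758e-04  9.04537068e-04]
 [-4.72971263e-04 -2.50549259e-01  9.68103737e-01 -1.61300022e-01]
 [ 0.00000000e+00  0.00000000e+00  0.00000000e+00  1.00000000e+00]] [[371.64829954   0.         315.94087786]
 [  0.         371.64829954 241.52257188]
 [  0.           0.           1.        ]]
```

View pics/w1.png

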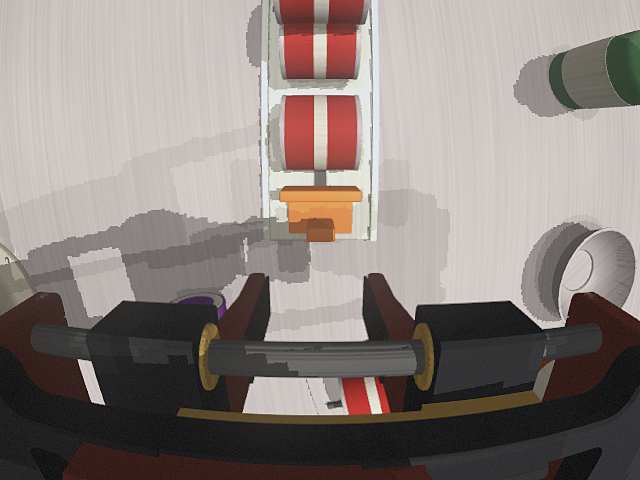

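The wrist picture shows the fin at (320,230) between the open fingers, the stop face at (320,193), base3 at (320,133) and base2 at (320,52).

```bash
cat >> h.py <<'E'
def wcloud(d):
    K=d['intrinsics']; z=d['range_z']; v,u=np.indices(z.shape)
    a=(u-K[0,2])/K[0,0]; b=(v-K[1,2])/K[1,1]; r=np.hypot(a,b)+1e-9
    k=np.tan(np.minimum(r,1.5))/r; P=np.stack([a*k*z,b*k*z,z],-1)
    M=np.array(d['mount']); T=P@M[:3,:3].T+M[:3,3]
    W=T@np.array(d['s']['ee_rot']).T+d['s']['tcp_pos']; W[(z<=0)|(r>1.3)]=np.nan; return W
def blobs(d,minpx=60):
    W=wcloud(d); hsv=cv2.cvtColor(d['pixels'],cv2.COLOR_BGR2HSV); H,S,V=hsv[...,0].astype(int),hsv[...,1],hsv[...,2]
    ok=(S>110)&(V>40)&(W[...,2]>.004)
    for c,m in dict(red=(H<5)|(H>172),orange=(H>5)&(H<19),yellow=(H>19)&(H<33),green=(H>40)&(H<90),blue=(H>100)&(H<125)).items():
        k,l,st,_=cv2.connectedComponentsWithStats((ok&m).astype(np.uint8))
        for i in range(1,k):
            if st[i,4]<minpx: continue
            P=W[l==i]; zt=np.percentile(P[:,2],98); hi=P[P[:,2]>zt-.004]
            print(c,st[i],'top z',zt.round(4),'mean',hi.mean(0).round(4),'mid',((hi.min(0)+hi.max(0))/2).round(4),'ext',np.ptp(hi[:,:2],0).round(3),len(hi))
    return W
E
python3 -c "
from h import *
d=load('wrist'); W=blobs(d)
X,Y,Z=W[...,0],W[...,1],W[...,2]
# rack lips: z 9..16mm, in rack coordinates
c,s=np.cos(YAW),np.sin(YAW)
rx=(X-ORG[0])*c+(Y-ORG[1])*s; ry=-(X-ORG[0])*s+(Y-ORG[1])*c
m=(Z>.0095)&(Z<.016)
for sg in(-1,1):
    q=m&(sg*rx>.045)&(sg*rx<.065)&(ry>-.15)&(ry<.1)
    p=np.polyfit(ry[q],rx[q],1); print('lip',sg,q.sum(),p.round(4))
"
```

```text
red [ 279    0   35   79 2293] top z 0.1178 mean [0.4835 0.2502 0.1165] mid [0.4836 0.2498 0.117 ] ext [0.022 0.007] 249
red [ 326    0   38   79 2180] top z 0.1182 mean [0.5167 0.2475 0.1168] mid [0.5166 0.2465 0.1173] ext [0.023 0.007] 236
red [ 284   95   30   74 2110] top z 0.0733 mean [0.4756 0.1632 0.0715] mid [0.4756 0.1631 0.0724] ext [0.025 0.033] 1031
red [ 327   95   30   74 2072] top z 0.0733 mean [0.5087 0.1603 0.0715] mid [0.5088 0.1609 0.0719] ext [0.024 0.035] 1035
red [ 544  292   96  109 1809] top z 0.3079 mean [0.5571 0.1048 0.3063] mid [0.5582 0.1034 0.307 ] ext [0.006 0.01 ] 195
red [ 18 354  23  23  95] top z 0.3041 mean [0.4111 0.1087 0.302 ] mid [0.4111 0.1084 0.3026] ext [0.003 0.007] 69
red [342 377  30  38 820] top z 0.0705 mean [ 0.5086 -0.0986  0.074 ] mid [ 0.505  -0.0052  0.1864] ext [0.03 0.21] 219
red [374 377  30  36 335] top z 0.2816 mean [0.5049 0.0785 0.2802] mid [0.5048 0.0789 0.281 ] ext [0.001 0.008] 33
red [548 459  15  14  61] top z 0.3013 mean [0.5523 0.0561 0.2993] mid [0.5521 0.0558 0.2996] ext [0.003 0.009] 54
orange [ 279  186   83   56 
[... 1817 characters left out ...]
 mid [0.4611 0.1084 0.2998] ext [0.002 0.012] 198
yellow [415 342  19  48 258] top z 0.302 mean [0.5067 0.1046 0.3   ] mid [0.5068 0.104  0.3002] ext [0.002 0.012] 199
yellow [492 392  36  17 135] top z 0.3085 mean [0.5236 0.0965 0.3068] mid [0.5234 0.0965 0.3067] ext [0.008 0.002] 125
yellow [462 399  15  15  70] top z 0.3084 mean [0.5145 0.0973 0.3064] mid [0.5145 0.0973 0.3065] ext [0.003 0.002] 58
yellow [422 402  40  17 192] top z 0.3088 mean [0.5083 0.0978 0.3065] mid [0.5087 0.0978 0.307 ] ext [0.008 0.002] 154
yellow [348 415  27   8  74] top z 0.3083 mean [0.4917 0.0993 0.3067] mid [0.4919 0.0994 0.3069] ext [0.005 0.003] 74
lip -1 1489 [-0.0073 -0.0488]
lip 1 1549 [-0.0067  0.0548]
```

```bash
sed -i 's/^ORG=.*/ORG=np.array([.4976,.2205]); YAW=-.0887/' h.py; python3 -c "
from h import *
go([.4848,.0777,.034],YAW); print(rack(0,-.115))"
```

```text
t 1.65 pos [0.4805 0.0817 0.2009] shift [ -3.7   4.7 166.9] turn -0.0 q6 0.19 tilt [-0.e+00  5.e-04 -1.e+00] w 0.0441 F [ 0.2 -0.7  0.7]
[0.48741287 0.1059521 ]
```

>>> drive_tool(
  series=[
    [0,[-4,5,30],0],
    [0,[-4,5,65],0],
    [0,[-4,5,100],0],
    [0,[-4,5,130],0],
    [0,[-4,5,150],0],
    [0,[-4,5,162],0],
    [0,[-4,5,167],0],
    [0,[-4,5,167],0],
  ],
)

```text
t: 2.32
tcp_pos: [0.485, 0.0773, 0.0334]
ee_rot: [[0.088, 0.996, -0.001], [0.996, -0.088, 0.0], [-0.0, -0.001, -1.0]]
wrist_force: [-0.2, -0.3, 1.0]
width: 0.0441
grip_force: 0.0
```

```bash
python3 -c "
from h import *
go([.4848,.0777,.034],YAW)"
```

```text
t 2.32 pos [0.485  0.0773 0.0334] shift [ 0.4 -0.3 -0.6] turn 0.0 q6 0.18 tilt [-6.e-04  0.e+00 -1.e+00] w 0.0441 F [-0.2 -0.3  1. ]
```

>>> drive_tool(
  series=[
    [-1,[0,0,0],0],
    [-1,[0,0,0],0],
    [-1,[0,0,0],0],
    [-1,[0,0,0],0],
    [-1,[3,0,0],0],
    [-1,[7,0,0],0],
    [-1,[11,0,0],0],
    [-1,[15,0,0],0],
    [-1,[19,0,0],0],
    [-1,[22,0,0],0],
  ],
  force=25,
)

```text
t: 3.15
tcp_pos: [0.4858, 0.098, 0.0354]
ee_rot: [[0.09, 0.996, -0.004], [0.996, -0.09, -0.001], [-0.001, -0.004, -1.0]]
wrist_force: [-12.7, -3.0, 10.0]
width: 0.0238
grip_force: 25.0
```

>>> drive_tool(
  series=[
    [-1,[2,0,0],0],
    [-1,[4,0,0],0],
    [-1,[5,0,0],0],
    [-1,[6,0,0],0],
    [-1,[7,0,0],0],
    [-1,[7,0,0],0],
  ],
)

```text
t: 3.65
tcp_pos: [0.4864, 0.105, 0.0354]
ee_rot: [[0.09, 0.996, -0.004], [0.996, -0.09, -0.001], [-0.001, -0.004, -1.0]]
wrist_force: [-12.7, -1.8, 10.5]
width: 0.0238
grip_force: 25.0
```

>>> drive_tool(
  series=[
    [-1,[1,0,0],0],
    [-1,[2,0,0],0],
    [-1,[3,0,0],0],
    [-1,[4,0,0],0],
    [-1,[4,0,0],0],
  ],
)

```text
t: 4.07
tcp_pos: [0.4865, 0.1063, 0.0355]
ee_rot: [[0.091, 0.996, -0.005], [0.996, -0.091, -0.006], [-0.006, -0.004, -1.0]]
wrist_force: [-15.2, -12.4, 13.0]
width: 0.0237
grip_force: 25.0
```

>>> drive_tool(
  series=[
    [-1,[1,0,0],0],
    [-1,[2,0,0],0],
    [-1,[2,0,0],0],
    [-1,[2,0,0],0],
  ],
)

```text
t: 4.4
tcp_pos: [0.4865, 0.1067, 0.0354]
ee_rot: [[0.092, 0.996, -0.005], [0.996, -0.092, -0.009], [-0.009, -0.005, -1.0]]
wrist_force: [-15.7, -17.8, 13.0]
width: 0.0238
grip_force: 25.0
```

>>> drive_tool(
  series=[
    [0,[-3,0,0],0],
    [0,[-3,0,0],0],
    [0,[-3,0,0],0],
    [0.2,[-4,0,-15],0],
    [0.5,[-5,0,-50],0],
    [1,[-10,0,-90],0],
    [1,[-25,0,-125],0],
    [1,[-45,0,-155],0],
    [1,[-60,0,-165],0],
    [1,[-60,0,-165],0],
  ],
)

```text
t: 5.23
tcp_pos: [0.4849, 0.05, 0.2035]
ee_rot: [[0.092, 0.996, 0.008], [0.996, -0.092, -0.0], [0.0, 0.008, -1.0]]
wrist_force: [-0.3, 0.2, -0.1]
width: 0.0864
grip_force: 0.0
```

Run:
```python
from h import *
d=grab('wrist'); cv2.imwrite('pics/w2.png',d['pixels']); blobs(d,300)
go([.529,-.1,.2],.12)
```

```text
red [ 273    0   30  118 3269] top z 0.0733 mean [0.4784 0.1959 0.0715] mid [0.4789 0.2024 0.072 ] ext [0.029 0.083] 1418
red [ 316    0   30  118 3266] top z 0.0732 mean [0.511  0.192  0.0715] mid [0.5118 0.1983 0.072 ] ext [0.029 0.083] 1421
red [339 377  30  30 644] top z 0.0713 mean [ 0.5093 -0.1116  0.0709] mid [ 0.5079 -0.0302  0.1837] ext [0.029 0.203] 517
red [374 376  27  23 474] top z 0.0717 mean [ 0.5417 -0.1068  0.0727] mid [ 0.5273 -0.0262  0.1842] ext [0.056 0.195] 415
orange [ 269  119   83   51 3466] top z 0.0639 mean [0.4874 0.1064 0.0631] mid [0.4875 0.1063 0.0632] ext [0.024 0.013] 424
t 5.28 pos [0.4843 0.0511 0.2009] shift [-146.4   58.4    1. ] turn -0.212 q6 0.13 tilt [ 4.6e-03  5.0e-04 -1.0e+00] w 0.087 F [0.2 0.4 0.4]
```

View pics/w2.png

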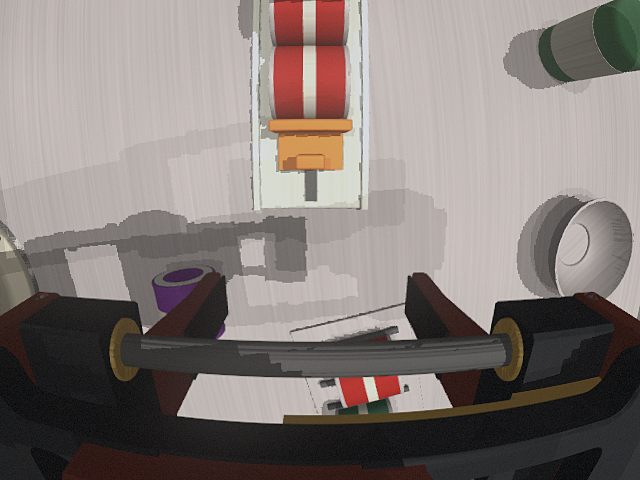

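The second wrist picture shows the stop fully in: the face at (310,125) touches base3 at (310,82), which touches base2 at (310,20). The fin measures rack y = -115 mm. Next I look at the drainer from close by.

```bash
sed -i 's/\.4976,\.2205/.4976,.2209/' h.py; python3 -c "
from h import *
go([.511,-.205,.2],.125)"
```

```text
t 5.28 pos [0.4843 0.0511 0.2009] shift [-252.6   50.     0.9] turn -0.217 q6 0.13 tilt [ 4.6e-03  5.0e-04 -1.0e+00] w 0.087 F [0.2 0.4 0.4]
```

>>> drive_tool(
  series=[
    [1,[-32,6,0],-0.05],
    [1,[-64,12,0],-0.1],
    [1,[-96,19,0],-0.15],
    [1,[-128,25,0],-0.2],
    [1,[-160,32,0],-0.217],
    [1,[-192,38,0],-0.217],
    [1,[-224,44,0],-0.217],
    [1,[-253,50,0],-0.217],
    [1,[-253,50,0],-0.217],
    [1,[-253,50,0],-0.217],
  ],
)

```text
t: 6.12
tcp_pos: [0.5101, -0.2049, 0.1963]
ee_rot: [[-0.125, 0.992, -0.003], [0.992, 0.125, 0.002], [0.003, -0.003, -1.0]]
wrist_force: [-0.1, 1.2, 0.7]
width: 0.0878
grip_force: 0.0
```

Run:
```python
from h import *
d=grab('wrist'); cv2.imwrite('pics/w3.png',d['pixels']); blobs(d,300)
go([.525,-.110,.2],.12)
```

```text
red [ 354   85   33   74 2073] top z 0.0713 mean [ 0.5422 -0.1094  0.0695] mid [ 0.5426 -0.11    0.0698] ext [0.025 0.035] 998
red [ 314   86   31   75 2135] top z 0.0714 mean [ 0.5098 -0.1145  0.0696] mid [ 0.5097 -0.1138  0.0702] ext [0.027 0.033] 1025
red [ 581  198   53   67 2801] top z 0.1007 mean [ 0.7765 -0.1607  0.0993] mid [ 0.779  -0.1608  0.0996] ext [0.063 0.061] 2285
red [576 294  64  42 461] top z 0.3014 mean [ 0.5814 -0.1637  0.2995] mid [ 0.5814 -0.1645  0.2999] ext [0.011 0.004] 113
red [451 370  31  37 378] top z 0.2788 mean [ 0.5559 -0.1957  0.2768] mid [ 0.556  -0.1957  0.2775] ext [0.003 0.014] 101
orange [ 559  188   51   72 1613] top z 0.0813 mean [ 0.7555 -0.1588  0.0796] mid [ 0.7633 -0.1605  0.0819] ext [0.031 0.061] 248
yellow [ 349  274   30   68 1631] top z 0.0713 mean [ 0.5625 -0.2767  0.0699] mid [ 0.5456 -0.2356  0.1781] ext [0.061 0.119] 727
yellow [ 313  276   27   66 1627] top z 0.0712 mean [ 0.5298 -0.2821  0.0695] mid [ 0.5296 -0.2825  0.0699] ext [0.026 0.035] 763
yellow [505 318  22  58 314] top z 0.2975 mean [ 0.5525 -0.1735  0.2957] mid [ 0.5525 -0.1738  0.2958] ext [0.004 0.011] 198
t 6.17 pos [ 0.5102 -0.204   0.1968] shift [91.4 26.5 -3. ] turn 0.007 q6 -0.57 tilt [-0.0023  0.0021 -1.    ] w 0.0877 F [0.6 0.  0.2]
```

>>> drive_tool(
  series=[
    [1,[30,9,0],0],
    [1,[60,18,0],0],
    [1,[88,27,10],0],
    [1,[88,27,45],0],
    [1,[88,27,85],0],
    [1,[88,27,120],0],
    [1,[88,27,145],0],
    [1,[88,27,145],0],
    [1,[88,27,145],0],
  ],
)

```text
t: 6.92
tcp_pos: [0.5248, -0.1123, 0.0524]
ee_rot: [[-0.129, 0.992, -0.003], [0.992, 0.129, 0.001], [0.002, -0.003, -1.0]]
wrist_force: [0.2, -0.0, 1.5]
width: 0.0878
grip_force: 0.0
```

Run:
```python
from h import *
go([.526,-.112,.027],.125)
```

```text
t 6.92 pos [ 0.5248 -0.1123  0.0524] shift [ 0.1  1.3 25.4] turn 0.004 q6 -0.4 tilt [-0.0033  0.0014 -1.    ] w 0.0878 F [ 0.2 -0.   1.5]
```

>>> drive_tool(
  series=[
    [1,[0,1,15],0],
    [1,[0,1,25],0],
    [1,[0,1,25],0],
    [-1,[0,1,25],0],
    [-1,[0,1,25],0],
    [-1,[0,1,25],0],
    [-1,[0,1,25],0],
    [-1,[0,1,25],0],
  ],
  force=25,
)

```text
t: 7.58
tcp_pos: [0.5272, -0.1143, 0.0296]
ee_rot: [[-0.126, 0.992, 0.001], [0.992, 0.126, -0.0], [-0.0, 0.001, -1.0]]
wrist_force: [-2.0, -0.3, 4.8]
width: 0.0642
grip_force: 24.8
```

Run:
```python
from h import *
go([.526,-.112,.027],.125)
```

```text
t 7.58 pos [ 0.5272 -0.1143  0.0296] shift [ 2.4 -0.9  2.6] turn 0.002 q6 -0.4 tilt [ 8.e-04 -3.e-04 -1.e+00] w 0.0642 F [-2.  -0.3  4.8]
```

>>> drive_tool(
  series=[
    [-1,[0,0,-8],0],
    [-1,[0,0,-20],0],
    [-1,[0,0,-50],0],
    [-1,[0,0,-90],0],
    [-1,[0,0,-130],0],
    [-1,[0,0,-165],0],
    [-1,[0,0,-170],0],
    [-1,[0,0,-170],0],
  ],
)

```text
t: 8.25
tcp_pos: [0.5283, -0.1145, 0.2031]
ee_rot: [[-0.127, 0.992, 0.007], [0.992, 0.127, -0.002], [-0.003, 0.007, -1.0]]
wrist_force: [0.6, 0.3, -1.7]
width: 0.0642
grip_force: 24.8
```

Run:
```python
from h import *
p=rack(0,-.0125);print(p)
go([*rack(0,-.060),.2],YAW)
d=grab('wrist'); cv2.imwrite('pics/w4.png',d['pixels'])
```

```text
[0.4964927  0.20844914]
t 8.25 pos [ 0.5283 -0.1145  0.2031] shift [278.   -0.8   2.3] turn 0.216 q6 -0.4 tilt [ 0.0071 -0.002  -1.    ] w 0.0642 F [ 0.6  0.3 -1.7]
```

View pics/w4.png

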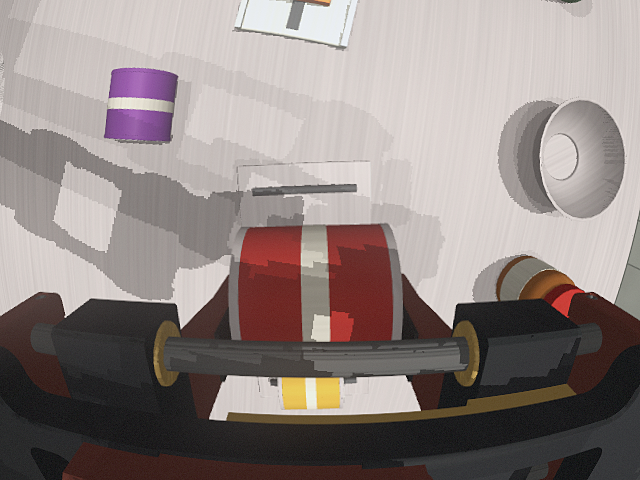

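The picture shows the red tin held level between the fingers at (315,285), with its drainer furrow empty behind it.

```bash
cat >> h.py <<'E'
def held(d,rows=(222,335),cols=(240,300),x=None):
    from scipy.optimize import least_squares
    W=wcloud(d); s=d['s']; P=((W-s['tcp_pos'])@s['ee_rot'])[rows[0]:rows[1],cols[0]:cols[1]].reshape(-1,3)
    P=P[np.isfinite(P[:,0])&(abs(P[:,0])<.06)&(abs(P[:,2]+.015)<.06)]
    r=least_squares(lambda c:np.hypot(P[:,0]-c[0],P[:,2]-c[1])-.033,[0,-.01],loss='soft_l1',f_scale=.001)
    print('held centre tool x,z',r.x.round(4),'rms',np.sqrt(np.mean(r.fun**2)).round(4),len(P)); return r.x
E
python3 - <<'E'
from h import *
held(load('wrist'))
E
```

```text
held centre tool x,z [ 0.0016 -0.008 ] rms 0.0006 6473
```

>>> drive_tool(
  series=[
    [-1,[30,0,0],0.06],
    [-1,[65,0,0],0.12],
    [-1,[100,0,0],0.18],
    [-1,[138,0,0],0.216],
    [-1,[176,0,0],0.216],
    [-1,[214,0,0],0.216],
    [-1,[246,0,0],0.216],
    [-1,[270,0,0],0.216],
    [-1,[278,0,0],0.216],
    [-1,[278,0,0],0.216],
  ],
)

```text
t: 9.13
tcp_pos: [0.4904, 0.163, 0.1959]
ee_rot: [[0.086, 0.996, -0.004], [0.996, -0.086, -0.001], [-0.001, -0.004, -1.0]]
wrist_force: [-0.5, -1.0, -1.1]
width: 0.0645
grip_force: 24.8
```

Run:
```python
from h import *
d=grab('wrist'); held(d)
W=wcloud(d); o=d['s']['tcp_pos']
go([*rack(0,-.060),.2],YAW)
cv2.imwrite('pics/w5.png',d['pixels'])
c,s=np.cos(YAW),np.sin(YAW); D=W[...,:2]-ORG
rx,ry,Z=D[...,0]*c+D[...,1]*s,-D[...,0]*s+D[...,1]*c,W[...,2]
from scipy.optimize import least_squares
for nm,y0,z0 in(('seated',.054,.098),('base2',.0205,.041),('base3',-.046,.041)):
    m=(abs(rx)<.028)&(abs(np.hypot(ry-y0,Z-z0)-.033)<.006)
    r=least_squares(lambda q:np.hypot(ry[m]-q[0],Z[m]-q[1])-.033,[y0,z0],loss='soft_l1',f_scale=.001).x if m.sum()>100 else None
    e=(abs(rx)<.05)&(abs(np.hypot(ry-y0,Z-z0)-.032)<.005)
    print(nm,m.sum(),r,np.percentile(rx[e],[.5,99.5]) if e.sum() else '')
```

```text
held centre tool x,z [ 0.0018 -0.008 ] rms 0.0006 6464
t 9.18 pos [0.4909 0.1616 0.1964] shift [-0.4  1.4 -3.6] turn 0.001 q6 0.34 tilt [-0.0035 -0.0015 -1.    ] w 0.064 F [-0.1 -0.7 -1.9]
seated 8194 [0.05414454 0.09656045] [-0.03168256  0.03163663]
base2 3394 [0.02037449 0.03934731] [-0.04977076  0.04971561]
base3 3712 [-0.04542947  0.03957998] [-0.04945627  0.04943712]
```

Run:
```python
from h import *
go([*rack(0,-.0150),.12],YAW)
```

```text
t 9.18 pos [0.4909 0.1616 0.1964] shift [44.8  1.7 76.3] turn 0.001 q6 0.34 tilt [-0.0035 -0.0015 -1.    ] w 0.064 F [-0.1 -0.7 -1.9]
```

>>> drive_tool(
  series=[
    [-1,[15,1,0],0],
    [-1,[35,1,0],0],
    [-1,[45,1,10],0],
    [-1,[45,1,30],0],
    [-1,[45,1,55],0],
    [-1,[45,1,70],0],
    [-1,[45,1,76],0],
    [-1,[45,1,76],0],
    [-1,[45,1,76],0],
  ],
)

```text
t: 9.93
tcp_pos: [0.4968, 0.2055, 0.1225]
ee_rot: [[0.09, 0.996, -0.0], [0.996, -0.09, -0.0], [-0.0, -0.0, -1.0]]
wrist_force: [1.3, -0.4, -1.1]
width: 0.0638
grip_force: 24.8
```

Run:
```python
from h import *
go([*rack(0,-.0150),.089],YAW)
```

```text
t 9.93 pos [0.4968 0.2055 0.1225] shift [ 0.4 -0.6 33.5] turn -0.001 q6 0.42 tilt [-5.e-04 -4.e-04 -1.e+00] w 0.0638 F [ 1.3 -0.4 -1.1]
```

>>> drive_tool(
  series=[
    [-1,[0,0,10],0],
    [-1,[0,0,18],0],
    [-1,[0,0,24],0],
    [-1,[0,0,28],0],
    [-1,[0,0,29],0],
    [-1,[0,0,30],0],
    [-1,[0,0,31],0],
    [-1,[0,0,31],0],
  ],
)

```text
t: 10.6
tcp_pos: [0.4969, 0.206, 0.092]
ee_rot: [[0.089, 0.996, 0.001], [0.996, -0.089, -0.001], [-0.001, 0.001, -1.0]]
wrist_force: [-0.1, -2.6, 0.2]
width: 0.0641
grip_force: 24.8
```

>>> drive_tool(
  series=[
    [-1,[-1,0,1],0],
    [-1,[-1,0,2],0],
    [-1,[-1,0,2],0],
    [-1,[-1,0,2],0],
  ],
)

```text
t: 10.93
tcp_pos: [0.4965, 0.2057, 0.0895]
ee_rot: [[0.089, 0.996, -0.0], [0.996, -0.089, 0.001], [0.001, -0.0, -1.0]]
wrist_force: [0.3, -0.6, -1.4]
width: 0.0641
grip_force: 24.8
```

Run:
```python
from h import *
go([*rack(0,-.0143),.089],YAW)
```

```text
t 10.93 pos [0.4965 0.2057 0.0895] shift [ 0.9 -0.2  0.5] turn 0.0 q6 0.42 tilt [-3.e-04  5.e-04 -1.e+00] w 0.0641 F [ 0.3 -0.6 -1.4]
```

>>> drive_tool(
  series=[
    [-1,[0,0,1],0],
    [-1,[0,0,1],0],
    [-1,[0,0,1.5],0],
    [-1,[0,0,2],0],
    [-1,[0,0,2],0],
  ],
)

```text
t: 11.35
tcp_pos: [0.4966, 0.2059, 0.0891]
ee_rot: [[0.089, 0.996, 0.001], [0.996, -0.089, 0.001], [0.001, 0.001, -1.0]]
wrist_force: [-3.8, -0.3, 6.4]
width: 0.0642
grip_force: 24.8
```

Contact: +6 N upward, and the descent has stopped. I ease off and open.

>>> drive_tool(
  series=[
    [-1,[0,0,-1],0],
    [0.5,[0,0,-1],0],
    [0.7,[0,0,-1],0],
    [1,[0,0,-1],0],
    [1,[0,0,-1],0],
    [1,[0,0,-1],0],
    [1,[0,0,-15],0],
    [1,[0,0,-45],0],
    [1,[-10,0,-80],0],
    [1,[-40,0,-110],0],
  ],
)

```text
t: 12.18
tcp_pos: [0.4928, 0.1679, 0.1983]
ee_rot: [[0.085, 0.996, -0.0], [0.996, -0.085, 0.001], [0.001, -0.001, -1.0]]
wrist_force: [1.8, -0.0, 0.9]
width: 0.0879
grip_force: 0.0
```

>>> drive_tool(
  series=[
    [1,[-35,0,0],0],
    [1,[-60,0,0],0],
    [1,[-60,0,0],0],
    [1,[-60,0,0],0],
  ],
)

```text
t: 12.52
tcp_pos: [0.4878, 0.1055, 0.1972]
ee_rot: [[0.091, 0.996, 0.0], [0.996, -0.091, 0.0], [0.0, 0.0, -1.0]]
wrist_force: [-0.7, 0.7, 0.2]
width: 0.0877
grip_force: 0.0
```

```bash
cat >> h.py <<'E'
def pile(d):
    from scipy.optimize import least_squares
    W=wcloud(d); c,s=np.cos(YAW),np.sin(YAW); D=W[...,:2]-ORG
    rx,ry,Z=D[...,0]*c+D[...,1]*s,-D[...,0]*s+D[...,1]*c,W[...,2]
    for nm,y0,z0 in(('top',.0208,.1535),('seated',.054,.0966),('red',-.0125,.0966),('base2',.0205,.0395),('base3',-.046,.0395)):
        m=(abs(rx)<.028)&(abs(np.hypot(ry-y0,Z-z0)-.033)<.006)
        r=least_squares(lambda q:np.hypot(ry[m]-q[0],Z[m]-q[1])-.033,[y0,z0],loss='soft_l1',f_scale=.001).x if m.sum()>100 else None
        e=(abs(rx)<.04)&(abs(np.hypot(ry-y0,Z-z0)-.032)<.005)
        print(nm,m.sum(),r,np.percentile(rx[e],[.5,99.5]) if e.sum() else '')
E
python3 - <<'E'
from h import *
d=grab('wrist'); cv2.imwrite('pics/w6.png',d['pixels']); pile(d)
go([.53,-.375,.2],.12)
E
```

```text
top 6290 [0.02041484 0.15176131] [-0.03125027  0.03251729]
seated 4618 [0.05442173 0.09677582] [-0.03146706  0.03194083]
red 8883 [-0.01196016  0.09684491] [-0.03021435  0.03326715]
base2 0 None 
base3 3261 [-0.04587858  0.03929514] [-0.03211274  0.03943997]
t 12.57 pos [0.4878 0.1064 0.1969] shift [-475.7   85.3   -3.3] turn -0.21 q6 0.24 tilt [-1.e-04  6.e-04 -1.e+00] w 0.0877 F [1.  0.1 0.6]
```

View pics/w6.png

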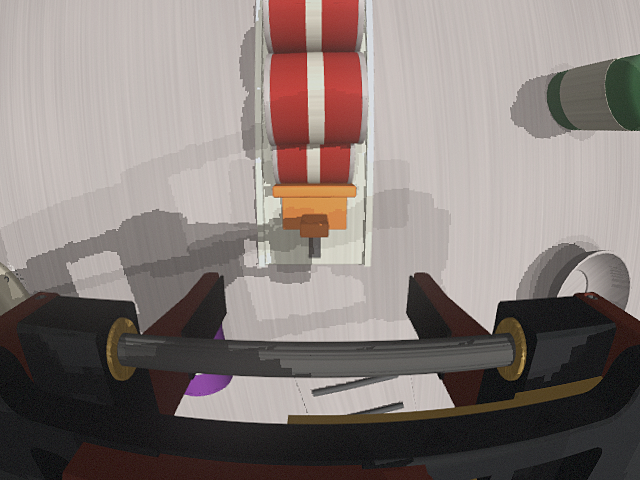

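The picture shows the red tin seated at (316,98), beside the seated tin at (312,25) and over base3 at (314,163). The fit agrees to about 1 mm. Now the yellow tin.

Run:
```python
from h import *
go([.546,-.279,.2],.125)
```

```text
t 12.57 pos [0.4878 0.1064 0.1969] shift [-378.6   92.6   -3.3] turn -0.215 q6 0.24 tilt [-1.e-04  6.e-04 -1.e+00] w 0.0877 F [1.  0.1 0.6]
```

>>> drive_tool(
  series=[
    [1,[-38,9,0],-0.03],
    [1,[-76,18,0],-0.06],
    [1,[-114,28,0],-0.09],
    [1,[-152,37,0],-0.12],
    [1,[-190,46,0],-0.15],
    [1,[-228,56,0],-0.18],
    [1,[-266,65,0],-0.21],
    [1,[-304,74,0],-0.215],
    [1,[-342,84,0],-0.215],
    [1,[-379,93,0],-0.215],
  ],
)

```text
t: 13.4
tcp_pos: [0.5476, -0.2801, 0.1961]
ee_rot: [[-0.127, 0.992, -0.001], [0.992, 0.127, 0.001], [0.001, -0.001, -1.0]]
wrist_force: [0.7, -0.6, -0.6]
width: 0.0885
grip_force: 0.0
```

>>> drive_tool(
  series=[
    [1,[0,0,0],0],
    [1,[0,0,0],0],
  ],
)

```text
t: 13.57
tcp_pos: [0.5471, -0.2799, 0.195]
ee_rot: [[-0.124, 0.992, -0.003], [0.992, 0.124, 0.002], [0.002, -0.002, -1.0]]
wrist_force: [-0.1, 0.2, -0.2]
width: 0.088
grip_force: 0.0
```

Run:
```python
from h import *
go([.546,-.279,.028],.125)
```

```text
t 13.57 pos [ 0.5471 -0.2799  0.195 ] shift [  0.6  -0.6 167. ] turn -0.0 q6 -0.65 tilt [-0.0026  0.0021 -1.    ] w 0.088 F [-0.1  0.2 -0.2]
```

>>> drive_tool(
  series=[
    [1,[0,-1,35],0],
    [1,[0,-1,75],0],
    [1,[0,-1,110],0],
    [1,[0,-1,140],0],
    [1,[0,-1,158],0],
    [1,[0,-1,166],0],
    [1,[0,-1,166],0],
    [-1,[0,-1,166],0],
    [-1,[0,-1,166],0],
    [-1,[0,-1,166],0],
  ],
)

```text
t: 14.4
tcp_pos: [0.547, -0.2799, 0.0336]
ee_rot: [[-0.126, 0.992, 0.003], [0.992, 0.126, -0.002], [-0.002, 0.003, -1.0]]
wrist_force: [0.2, 0.2, 0.8]
width: 0.0712
grip_force: 0.0
```

>>> drive_tool(
  series=[
    [-1,[0,0,0],0],
    [-1,[0,0,0],0],
    [-1,[0,0,-10],0],
    [-1,[0,0,-25],0],
    [-1,[0,0,-60],0],
    [-1,[0,0,-100],0],
    [-1,[0,0,-140],0],
    [-1,[0,0,-180],0],
    [-1,[0,0,-210],0],
    [-1,[0,0,-210],0],
  ],
)

```text
t: 15.23
tcp_pos: [0.5472, -0.2805, 0.2507]
ee_rot: [[-0.125, 0.992, 0.011], [0.992, 0.126, -0.007], [-0.008, 0.01, -1.0]]
wrist_force: [1.0, -1.2, 0.4]
width: 0.064
grip_force: 24.9
```

Run:
```python
from h import *
d=grab('wrist'); held(d); go([*rack(0,-.050),.24],YAW)
```

```text
held centre tool x,z [-0.0017 -0.0046] rms 0.0006 6148
t 15.28 pos [ 0.5468 -0.2803  0.2465] shift [454.6   3.4   4.2] turn 0.215 q6 -0.65 tilt [ 0.0074 -0.0042 -1.    ] w 0.0644 F [-0.1 -0.7 -2.7]
```

>>> drive_tool(
  series=[
    [-1,[30,0,0],0.03],
    [-1,[65,0,0],0.06],
    [-1,[103,0,0],0.09],
    [-1,[141,1,0],0.12],
    [-1,[179,1,0],0.15],
    [-1,[217,2,0],0.18],
    [-1,[255,2,0],0.21],
    [-1,[293,3,0],0.215],
    [-1,[331,3,0],0.215],
    [-1,[365,3,0],0.215],
  ],
)

```text
t: 16.12
tcp_pos: [0.5014, 0.0849, 0.2386]
ee_rot: [[0.089, 0.996, -0.004], [0.996, -0.089, 0.0], [-0.0, -0.004, -1.0]]
wrist_force: [1.1, 0.5, -2.7]
width: 0.0641
grip_force: 24.9
```

Run:
```python
from h import *
go([*rack(0,-.050),.24],YAW)
```

```text
t 16.12 pos [0.5014 0.0849 0.2386] shift [ 85.1 -15.9  -1.4] turn 0.0 q6 0.19 tilt [-0.0038  0.     -1.    ] w 0.0641 F [ 1.1  0.5 -2.7]
```

>>> drive_tool(
  series=[
    [-1,[25,-5,0],0],
    [-1,[55,-10,0],0],
    [-1,[90,-15,0],0],
    [-1,[125,-15,0],0],
    [-1,[148,-15,0],0],
    [-1,[157,-15,0],0],
    [-1,[157,-15,0],0],
    [-1,[157,-15,0],0],
    [-1,[157,-15,0],0],
  ],
)

```text
t: 16.87
tcp_pos: [0.5018, 0.2393, 0.2404]
ee_rot: [[0.09, 0.996, -0.001], [0.996, -0.09, -0.001], [-0.001, -0.001, -1.0]]
wrist_force: [0.1, -0.8, -2.1]
width: 0.0642
grip_force: 24.9
```

Run:
```python
from h import *
d=grab('wrist'); h=held(d); pile(d)
go([*rack(.0008,.0211-h[0]),.1537-h[1]*-1],YAW)
```

```text
held centre tool x,z [-0.0015 -0.0046] rms 0.0006 6145
top 2107 [0.02523419 0.15426599] [-0.03143574  0.0319039 ]
seated 6074 [0.05371231 0.09655821] [-0.0316777   0.03212207]
red 327 [-0.01292666  0.1003682 ] [-0.03023063  0.03232175]
base2 9 None [0.00718582 0.01083447]
base3 0 None 
t 16.92 pos [0.5019 0.2392 0.2408] shift [ 4.1 -1.9 91.7] turn -0.002 q6 0.47 tilt [-5.e-04 -7.e-04 -1.e+00] w 0.0642 F [ 0.5 -0.  -2.2]
```

>>> drive_tool(
  series=[
    [-1,[4,-2,25],0],
    [-1,[4,-2,50],0],
    [-1,[4,-2,68],0],
    [-1,[4,-2,78],0],
    [-1,[4,-2,84],0],
    [-1,[4,-2,87],0],
    [-1,[4,-2,89],0],
    [-1,[4,-2,90],0],
    [-1,[4,-2,90],0],
  ],
)

```text
t: 17.67
tcp_pos: [0.5006, 0.2449, 0.1522]
ee_rot: [[0.089, 0.996, 0.002], [0.996, -0.089, 0.001], [0.001, 0.001, -1.0]]
wrist_force: [-1.2, 0.1, -2.1]
width: 0.0643
grip_force: 24.9
```

Run:
```python
from h import *
go([*rack(.0008,.0211+.0015),.1495],YAW)
```

```text
t 17.67 pos [0.5006 0.2449 0.1522] shift [-1.5 -0.1  2.7] turn -0.0 q6 0.48 tilt [ 1.5e-03  6.0e-04 -1.0e+00] w 0.0643 F [-1.2  0.1 -2.1]
```

>>> drive_tool(
  series=[
    [-1,[-1,0,0.5],0],
    [-1,[-1,0,1],0],
    [-1,[-1,0,1.5],0],
    [-1,[-1,0,2],0],
    [-1,[-1,0,2],0],
  ],
)

```text
t: 18.08
tcp_pos: [0.5005, 0.2438, 0.1501]
ee_rot: [[0.089, 0.996, 0.002], [0.996, -0.089, 0.0], [0.0, 0.002, -1.0]]
wrist_force: [-0.2, -1.2, 2.2]
width: 0.064
grip_force: 24.9
```

>>> drive_tool(
  series=[
    [-1,[0,0,0.5],0],
    [-1,[0,0,0.5],0],
    [-1,[0,0,0.5],0],
  ],
)

```text
t: 18.33
tcp_pos: [0.5006, 0.2438, 0.15]
ee_rot: [[0.089, 0.996, 0.002], [0.996, -0.089, 0.0], [0.001, 0.002, -1.0]]
wrist_force: [-1.3, -2.1, 5.5]
width: 0.0642
grip_force: 24.8
```

Seated, with a light +5 N. I release it gently and rise.

>>> drive_tool(
  series=[
    [-1,[0,0,-0.5],0],
    [0.5,[0,0,-0.5],0],
    [0.6,[0,0,-0.5],0],
    [1,[0,0,-0.5],0],
    [1,[0,0,-0.5],0],
    [1,[0,0,-0.5],0],
    [1,[0,0,-15],0],
    [1,[0,0,-45],0],
    [1,[0,0,-75],0],
    [1,[-30,0,-90],0],
  ],
)

```text
t: 19.17
tcp_pos: [0.4977, 0.217, 0.2415]
ee_rot: [[0.085, 0.996, 0.003], [0.996, -0.085, 0.003], [0.003, 0.002, -1.0]]
wrist_force: [1.6, -0.2, 1.6]
width: 0.0878
grip_force: 0.0
```

>>> drive_tool(
  series=[
    [1,[-35,0,0],0],
    [1,[-70,0,0],0],
    [1,[-100,0,0],0],
    [1,[-100,0,0],0],
    [1,[-100,0,0],0],
  ],
)

```text
t: 19.58
tcp_pos: [0.4886, 0.1133, 0.2388]
ee_rot: [[0.092, 0.996, 0.001], [0.996, -0.092, 0.0], [0.0, 0.0, -1.0]]
wrist_force: [0.1, 0.9, -0.3]
width: 0.0877
grip_force: 0.0
```

Run:
```python
from h import *
d=grab('wrist'); pile(d); e=grab('side')
a=cv2.resize(d['pixels'],(480,360)); b=cv2.resize(e['pixels'][160:400,270:430],(240,360),interpolation=cv2.INTER_CUBIC)
cv2.imwrite('pics/end.png',np.hstack([a,b]))
```

```text
top 9146 [0.02085124 0.15347282] [-0.02983501  0.03354309]
seated 798 [0.05298301 0.09695817] [-0.03133995  0.03156415]
red 3723 [-0.01253038  0.09676895] [-0.03016954  0.03343029]
base2 0 None 
base3 2388 [-0.04634435  0.03929622] [-0.03267157  0.03981857]
```

View pics/end.png

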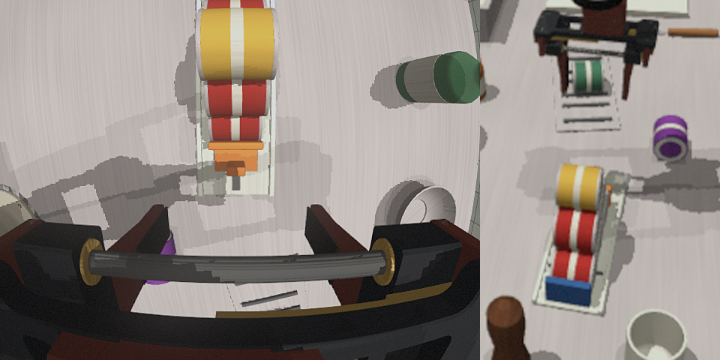

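The last picture shows the yellow tin on top at (237,45), the red one below it at (236,98), the stop still in at (236,150), and the green tin undisturbed on the drainer at (587,77).

```bash
python3 -c "
from h import *
print(manip.sign_off())"
```

```text
the job is handed in; nothing more can be done
None
```

The job is handed in at about 20 s of the 61 s allowed: the stop is fully in, the red tin lies beside the seated one, and the yellow tin crowns the pile within about 2 mm, with the green tin untouched.

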